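# Load the shaft rack and set the arbor on its V-blocks

## Robot

A 7-joint arm with a two-finger parallel gripper is mounted at the origin on a cart in front of the work surface, level with it; the furniture and walls round the work are solid. World frame = base frame: x ahead of the robot, y to its left, z up, the work surface at z = 0. Lengths are in m, angles in rad, forces in N, time in s.
With the tool pointing down it reaches from about 0.4 to 0.85 m from the base axis. Payload 10.4 kg.
Tool frame: the origin (TCP) lies midway between the tips of the shut fingers; the grasp point (between the pads) lies 19 mm behind it; z points along the fingers, y is the line along which they close (so a half turn about z gives the same grasp; the last joint's range is limited). The gripper opens to 87 mm and grips with 3 to 60 N. Pads are 19 mm wide; open, the fingers measure 117 mm over their backs; the gripper's body (75 mm by 190 mm) begins 51 mm behind the grasp point.
Start: joints at [-1.257, 0.332, -0.065, 1.46, 0.022, 1.35, -0.088], TCP at [0.207, 0.59, 0.223] pointing down, gripper open.
Joint ranges: [-2.6, 2.6], [-0.5, 2.12], [-1.47, 1.34], [0.16, 2.42], [-1.27, 4.41], [0.06, 2.06], [-2.6, 2.6]. Speed limits (rad/s): [2.22, 2.22, 2.79, 2.79, 3.14, 3.14, 3.14].

## Interface

Orientations are given as a unit quaternion [x, y, z, w].
In Python, from bench import r gives the robot as it stands.
- The arm moves only by the tool apply_moves, never from a script. Its argument "steps" is a list of rows, each a list of 7 numbers: the turn, a rotation vector about the tool's x, y, z in rad, then the shift along the tool's x, y, z in mm, then the opening, from -1 (shut) to 1 (fully open). In form: [[ax, ay, az, x, y, z, claw], ...]. A call has 1 to 20 rows; each row is the pose to reach, as a shift and turn from the pose commanded when the call began, along the tool's axes at that moment; what a row does not reach only later rows make up. A row lasts 1/12 s, in which the tool goes at most 41.7 mm and 7.16 degrees, less where a joint would pass 70% of its speed; a pose out of reach is approached as far as the arm can. A call with a gripper value outside its range is refused whole. The fingers move at their own pace and stop on an object; "force" is the grip in N (left out, the last holds). Time passes only in rows, so rows that repeat a pose let the fingers close. It gives the time, the measured TCP pose, the force, the opening and the grip force at its end, in the units of the state.
- r.read_state(): the state, without advancing time (a new reading comes with each control period).
- r.camera(name): name is "side" or "top"; returns a dict with "pixels" (384x512x3 uint8, red, green, blue), "z_map" (384x512 float32, m along the optical axis (not along the pixel's ray), 0 where there is no reading), "fovy" (degrees; the focal length in pixels is half the picture's height over the tangent of half this angle, whatever the lens; pixels are square), "cx", "cy" (the principal point, pixels), "position" and "orientation" of the camera in the world. Camera axes: x right, y down, z forward; pixel columns grow to the right and rows downward; lengths in m; the calibration is good to about 2 mm. A picture is of the moment at which its call begins.
- r.close_job(): hands the job in; it is judged then, once.
The state is a dict: "time": time; "joint_positions": joint angles; "joint_vel": joint speeds; "joint_torque": joint torques, N m; "ee_pos": TCP position; "eef_rot": TCP orientation; "ft_force": force on the tool from outside, world axes, zero at the start; "torque": the same for the moment, N m; "width": finger opening in m; "grip_force": force on a finger pad.
Only numpy, scipy, OpenCV 4.12 (cv2) and the standard library are available. Lean on these libraries where they do the work, as an engineer would, in place of code of your own. Each camera call takes 0.05 s, during which the arm holds its last target. There are 200 camera calls.

## Task

Get the bench ready for a shaft measuring run. Clear the brass bush off the setting plate into the flat tool tray, stand the loose V-block in its stead inside the corner marks on the plate, notch in line with the fixed one, and then lay the long arbor level in both V-blocks, centred between them. Also put every spare shaft lying on the bench into an empty station of the rack, thick end in the deep notches and thin end in the shallow ones, boss midway between the rails so that it sits level; leave the shafts already in the rack and the other things on the bench alone.

Things in the scene. Friction and masses are not known exactly. Their poses are not given: they have to be found in the camera images.
- rack: fixed shaft rack: base plate 116 x 316 x 10 mm, two black rails 12 mm thick along its y at x = -40 and +40 mm, tops 64 mm above the bench. Facing 90-degree V-notches make 5 stations 60 mm apart. Rail at x = -40: deep notches (41 mm wide, 20 deep) for thick journals; at x = +40: shallow ones (29 wide, 15 deep) for thin ones. Origin: centre of underside, z up; turned by up to 0.2 rad
- station_1 (a point): station 1 of the rack: where the origin of a shaft lies when seated there, midway between the rails, at rack y = -120 mm and 62 mm above the bench; axes as the rack's. A seated shaft's x axis points along the rack's x axis
- station_2 (a point): station 2 of the rack: where the origin of a shaft lies when seated there, midway between the rails, at rack y = -60 mm and 62 mm above the bench; axes as the rack's. A seated shaft's x axis points along the rack's x axis
- station_3 (a point): station 3 of the rack: where the origin of a shaft lies when seated there, midway between the rails, at rack y = 0 mm and 62 mm above the bench; axes as the rack's. A seated shaft's x axis points along the rack's x axis
- station_4 (a point): station 4 of the rack: where the origin of a shaft lies when seated there, midway between the rails, at rack y = 60 mm and 62 mm above the bench; axes as the rack's. A seated shaft's x axis points along the rack's x axis
- station_5 (a point): station 5 of the rack: where the origin of a shaft lies when seated there, midway between the rails, at rack y = 120 mm and 62 mm above the bench; axes as the rack's. A seated shaft's x axis points along the rack's x axis
- spare_1: stepped steel shaft, 130 mm long along its x: square boss 32 x 32 mm, 30 mm long, in the middle (origin at its centre, on the axis); THICK journal (26 mm dia) to x = -65 mm, THIN one (18 mm dia) to x = +65 mm; 0.3 kg. A spare, lying on a flat of its boss (axis 16 mm above the bench), at the left; thick end towards the robot, give or take 0.5 rad. 2 or 3 spares are present
- spare_2: stepped steel shaft, 130 mm long along its x: square boss 32 x 32 mm, 30 mm long, in the middle (origin at its centre, on the axis); THICK journal (26 mm dia) to x = -65 mm, THIN one (18 mm dia) to x = +65 mm; 0.3 kg. A spare, lying on a flat of its boss (axis 16 mm above the bench), at the left; thick end towards the robot, give or take 0.5 rad. 2 or 3 spares are present
- spare_3: stepped steel shaft, 130 mm long along its x: square boss 32 x 32 mm, 30 mm long, in the middle (origin at its centre, on the axis); THICK journal (26 mm dia) to x = -65 mm, THIN one (18 mm dia) to x = +65 mm; 0.3 kg. A spare, lying on a flat of its boss (axis 16 mm above the bench), at the left; thick end towards the robot, give or take 0.5 rad. 2 or 3 spares are present
- racked_1: stepped steel shaft, 130 mm long along its x: square boss 32 x 32 mm, 30 mm long, in the middle (origin at its centre, on the axis); THICK journal (26 mm dia) to x = -65 mm, THIN one (18 mm dia) to x = +65 mm; 0.3 kg. It already sits in station 1 from the start, if present; one or two of the five stations are filled like this. To be left where it is
- racked_2: stepped steel shaft, 130 mm long along its x: square boss 32 x 32 mm, 30 mm long, in the middle (origin at its centre, on the axis); THICK journal (26 mm dia) to x = -65 mm, THIN one (18 mm dia) to x = +65 mm; 0.3 kg. It already sits in station 2 from the start, if present; one or two of the five stations are filled like this. To be left where it is
- racked_3: stepped steel shaft, 130 mm long along its x: square boss 32 x 32 mm, 30 mm long, in the middle (origin at its centre, on the axis); THICK journal (26 mm dia) to x = -65 mm, THIN one (18 mm dia) to x = +65 mm; 0.3 kg. It already sits in station 3 from the start, if present; one or two of the five stations are filled like this. To be left where it is
- racked_4: stepped steel shaft, 130 mm long along its x: square boss 32 x 32 mm, 30 mm long, in the middle (origin at its centre, on the axis); THICK journal (26 mm dia) to x = -65 mm, THIN one (18 mm dia) to x = +65 mm; 0.3 kg. It already sits in station 4 from the start, if present; one or two of the five stations are filled like this. To be left where it is
- racked_5: stepped steel shaft, 130 mm long along its x: square boss 32 x 32 mm, 30 mm long, in the middle (origin at its centre, on the axis); THICK journal (26 mm dia) to x = -65 mm, THIN one (18 mm dia) to x = +65 mm; 0.3 kg. It already sits in station 5 from the start, if present; one or two of the five stations are filled like this. To be left where it is
- setting_plate: fixed dark steel plate, 200 mm long in its x, 74 mm wide in y, 8 mm thick; origin: centre of its underside. A V-block (45 x 45 x 40 mm) is screwed onto it with its centre at x = -65 mm, y = 0, its 90-degree V-notch (36 mm wide at the top, 17.5 mm deep) along the plate's x axis
- free_place (a point): centre of the free place on the plate's top face, at plate x = +65 mm, y = 0, 8 mm above the bench, inside four scribed corner marks; axes as the plate's
- loose_v_block: loose steel V-block, 45 x 45 x 40 mm high, 0.42 kg, the same as the fixed one; origin: centre of its underside, z up, its V-notch along its own x axis (either end may point either way), flat sides at y = +-22.5 mm to grip; at first on the bench in front of the rack, left of the flat tool tray
- arbor: setting arbor, 200 mm long along its own x axis, both round ends alike (20 mm diameter), with a square boss 30 x 30 mm, 30 mm long, in the middle; origin at the boss's centre, on the axis; 0.4 kg; at first it lies on the bench at the right, on a flat of its boss, axis 15 mm above the bench
- arbor_seat (a point): where the arbor's origin lies when it rests in both V-blocks, centred between them: plate x = 0, y = 0, 44.6 mm above the bench; axes as the plate's
- loupe: black loupe, 38 mm diameter, 33 mm high, standing in the flat tool tray (22 mm deep); bystander; origin at its underside
- brass_bush: brass bush, 30 mm high: flange 38 mm diameter, 8 mm thick, below, and a tube 24 mm diameter above to grip; origin: centre of its underside, z up; 0.11 kg; at first it stands on the free place of the setting plate
- tray (a point): centre of the flat tool tray's inner floor, 2 mm above the bench; the tray is fixed, 156 mm inside along x, 256 mm along y, with thin walls 22 mm high; its left half (y above -0.04 m) is empty, a loupe, tweezers and a stylus lie in the right half
- sample_disc: steel disc, 45 mm diameter, 11 mm high, lying at the right, in front of the wooden case; bystander; origin at its underside

How it is judged:
By the outcome, as a careful person would: the job done as asked, in the order asked, and still so for the second after the job is handed in, with the robot touching nothing.
Of racked_1, racked_2, racked_3, racked_4, racked_5 only 1 to 2 are there at a start; the rules pass over those that are not, and their reading is None.
Of spare_1, spare_2, spare_3 only 2 to 3 are there at a start; the rules pass over those that are not, and their reading is None.
At some moment in a run one of spare_1, spare_2, spare_3, arbor may be knocked a few centimetres aside while the robot is not near it.
Once in a run the grip may slacken for a moment while it holds something.
It also fails if it takes over 208 s, if anything falls off the work surface, if the arm or the gripper's body presses on something with over 40 N, if the wrist force passes 120 N, or if a joint passes its speed limit or range.

## Working session

There is one attempt and no reset: what is moved stays moved. The work goes in short steps, Python scripts to look and compute and a tool call to move; the robot and the scene stay as the last step left them, time stands still between calls to the robot, and variables do not carry over. Pictures are saved under pics/ and viewed, at most 14 in all, crops included, and the job is handed in when it is done.

Besides the shell and the picture viewer there is one more tool, called by a JSON object that holds its "fn" and its "kwargs", one argument or row to a line. apply_moves: Moves the arm, as the interface text tells. Its arguments: {"type":"object","properties":{"steps":{"type":"array","items":{"type":"array","items":{"type":"number"}}},"force":{"type":"number"}},"required":["steps"]}

```bash
ls; mkdir -p pics; cat > h.py <<'E'
import numpy as np, cv2
from scipy.spatial.transform import Rotation as R
from bench import r
def cam(n):
    c=r.camera(n); h,w=c['pixels'].shape[:2]
    c['f']=h/2/np.tan(np.radians(c['fovy'])/2); c['R']=R.from_quat(c['orientation']).as_matrix(); c['p']=np.array(c['position'])
    return c
def cloud(c):
    z=c['z_map']; v,u=np.mgrid[:z.shape[0],:z.shape[1]]
    P=np.stack([(u-c['cx'])/c['f']*z,(v-c['cy'])/c['f']*z,z],-1)
    P=P@c['R'].T+c['p']; P[z==0]=np.nan; return P
def ray(c,u,v,h):
    d=c['R']@np.array([(u-c['cx'])/c['f'],(v-c['cy'])/c['f'],1]); return c['p']+d*(h-c['p'][2])/d[2]
def save(c,n): cv2.imwrite('pics/'+n,c['pixels'][...,::-1])
def topmap(c,P,x0=.2,x1=.9,y0=-.6,y1=.75,s=.002):
    # orthographic: rows = x descending (far at top), cols = y descending (left at left)
    pass
E
python3 - <<'E'
from h import *
for n in('top','side'):
    c=cam(n); save(c,n+'0.png'); P=cloud(c); print(n,c['fovy'],c['p'],c['R'].round(3).tolist(),c['cx'],c['cy'],c['f'])
    print(np.nanmin(P.reshape(-1,3),0),np.nanmax(P.reshape(-1,3),0))
print(r.read_state())
E
```

```text
pics
top 46.33414798210396 [ 0.23904988 -0.07104874  1.48556866] [[0.01, -0.981, 0.195], [-1.0, -0.008, 0.008], [-0.007, -0.195, -0.981]] 251.87847195899252 194.03149103961593 448.68149109931255
[-0.23593857 -1.4286926  -0.7671885 ] [1.31460108 1.18945702 0.74476274]
side 43.10977453298859 [ 0.23140001 -1.35127807  0.59680951] [[0.975, -0.101, 0.197], [-0.22, -0.344, 0.913], [-0.025, -0.934, -0.357]] 259.43788339949896 196.39078223361685 486.05441523486945
[-1.05508125 -0.71434563 -0.76367743] [1.63866839 3.10969196 0.69875956]
{'time': 0.1, 'joint_positions': array([-1.25657388,  0.33279472, -0.06469373,  1.46088678,  0.02161078,
        1.34988066, -0.0884771 ]), 'joint_vel': array([-0.00160222, -0.00156055,  0.00044111,  0.00038556,  0.00013342,
       -0.00114623,  0.00031497]), 'joint_torque': array([ 1.32084584e-03, -6.24541998e+01,  2.44250876e-02, -3.90720606e+01,
       -6.15205709e-02,  3.64902243e-02,  4.41590862e-05]), 'ee_pos': array([0.20644999, 0.58954373, 0.22182814]), 'eef_rot': array([ 1.67596914e-01,  9.85855400e-01, -6.32824317e-04, -7.16951437e-05]), 'ft_force': array([ 0.38255464, -1.08764578, -0.3731291 ]), 'torque': array([-0.01758377,  0.00158411,  0.01806407]), 'grip_force': 0.0, 'width': 0.08661418338291552}
```

View pics/top0.png

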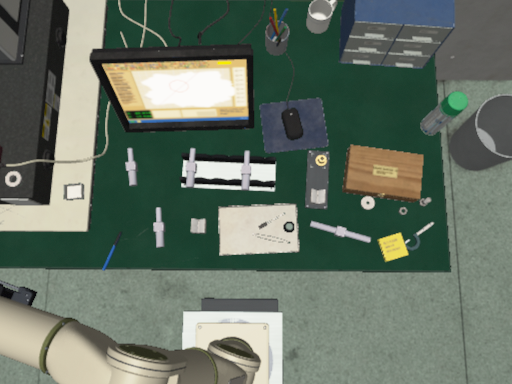

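View pics/side0.png

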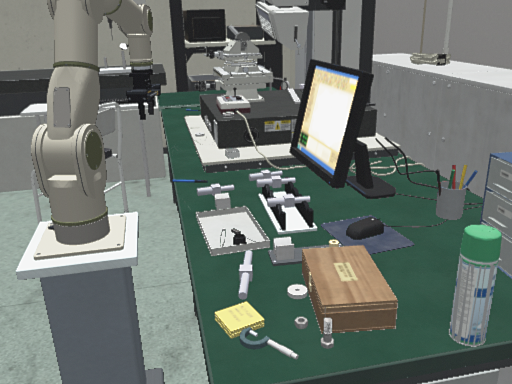

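The top view (up = +x, left = +y) shows spares at about (131,166) and (159,227), and the rack around (229,172) with shafts at (191,168) and (247,170). The loose V-block is at (198,226), the tray at (258,229), the plate at (317,180) with the bush at (321,160), and the arbor at (340,232). The side view agrees.

```bash
cat >> h.py <<'E'
def rect(c,P,m,h):
    """mask -> rays on plane h -> minAreaRect (center, size, angle)"""
    cn,_=cv2.findContours(m.astype(np.uint8),cv2.RETR_EXTERNAL,cv2.CHAIN_APPROX_NONE)
    k=max(cn,key=cv2.contourArea)[:,0,:]
    q=np.array([ray(c,u,v,h)[:2] for u,v in k],np.float32)
    return cv2.minAreaRect(q*1000)
E
python3 - <<'E'
from h import *
c=cam('top'); P=cloud(c); X,Y,Z=P[...,0],P[...,1],P[...,2]
px=c['pixels'].astype(int); hsv=cv2.cvtColor(c['pixels'],cv2.COLOR_RGB2HSV)
b=(abs(Z)<.02)&(X>.3)&(X<.8)&(abs(Y)<.5); print('bench z',np.nanmedian(Z[b]),np.nanstd(Z[b]))
roi=(X>.33)&(X<.80)&(Y>-.45)&(Y<.50)
green=(px[...,1]-px[...,0]>12)&(px[...,2]<px[...,1]+5)
def comps(m,name,mn=12):
    n,l,s,ce=cv2.connectedComponentsWithStats((m&roi).astype(np.uint8))
    for i in range(1,n):
        if s[i,4]<mn: continue
        k=l==i; print(name,s[i],'xyz med',np.nanmedian(P[k],0).round(3),'z90',np.nanpercentile(Z[k],90).round(3), 'hsv',np.median(hsv[k],0))
comps((Z>.006),'h>6')
comps((Z>.05),'h>50')
comps(~green,'notgreen')
E
```

```text
bench z 0.001074531932853784 0.004683059330066221
h>6 [  89   57  165   78 8638] xyz med [0.773 0.179 0.232] z90 0.346 hsv [ 21.  24. 226.]
h>6 [179  58  12   4  16] xyz med [0.799 0.117 0.421] z90 0.427 hsv [ 19.5  83.  112.5]
h>6 [  78  113   30  119 1388] xyz med [0.596 0.482 0.05 ] z90 0.056 hsv [ 25.  31. 217.]
h>6 [274 115  32  28 456] xyz med [ 0.759 -0.193  0.031] z90 0.039 hsv [30. 12. 42.]
h>6 [105 124   3   7  12] xyz med [0.767 0.452 0.008] z90 0.011 hsv [ 29.   35.  173.5]
h>6 [272 124  11   9  28] xyz med [ 0.768 -0.14   0.007] z90 0.009 hsv [112.   59.   90.5]
h>6 [311 131   6  11  16] xyz med [ 0.736 -0.267  0.008] z90 0.011 hsv [112.   75.5  85. ]
h>6 [284 141   6   5  12] xyz med [ 0.714 -0.177  0.008] z90 0.01 hsv [113.  57.  88.]
h>6 [ 339  143   35   67 1462] xyz med [ 0.593 -0.408  0.067] z90 0.072 hsv [ 16. 119. 157.]
h>6 [281 144   7   7  15] xyz med [ 0.696 -0.167  0.008] z90 0.011 hsv [112.  58.  93.]
h>6 [293 144   8   7  15] xyz med [ 0.697 -0.205  0.008] z90 0.009 hsv [112.  62.  89.]
h>6 [125 148  12  39 295] xyz med [0.612 0.349 0.026] z90 0.033 hsv [13
[... 2582 characters left out ...]
614 0.349 0.026] z90 0.032 hsv [129.5   9.  187. ]
notgreen [ 180  148   96   44 3246] xyz med [0.604 0.021 0.02 ] z90 0.072 hsv [ 60.   8. 199.]
notgreen [ 305  150   25   59 1258] xyz med [ 0.584 -0.276  0.01 ] z90 0.039 hsv [90. 11. 92.]
notgreen [ 218  203   82   52 3940] xyz med [ 0.415 -0.08   0.003] z90 0.01 hsv [ 22.  23. 219.]
notgreen [153 207  12  41 329] xyz med [0.412 0.246 0.026] z90 0.033 hsv [132.   9. 192.]
notgreen [190 218  17  16 230] xyz med [0.42  0.118 0.031] z90 0.041 hsv [ 20.  13. 183.]
notgreen [310 221  61  22 442] xyz med [ 0.408 -0.346  0.024] z90 0.031 hsv [130.  10. 192.]
notgreen [109 232  12  22  73] xyz med [0.358 0.392 0.008] z90 0.011 hsv [106. 133.  69.]
```

```bash
python3 - <<'E'
from h import *
c=cam('top'); im=c['pixels'][...,::-1][130:275,110:385]
cv2.imwrite('pics/top0z.png',cv2.resize(im,None,fx=2.9,fy=2.9,interpolation=cv2.INTER_CUBIC)[:, :800])
E
```

```text
(no output)
```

View pics/top0z.png

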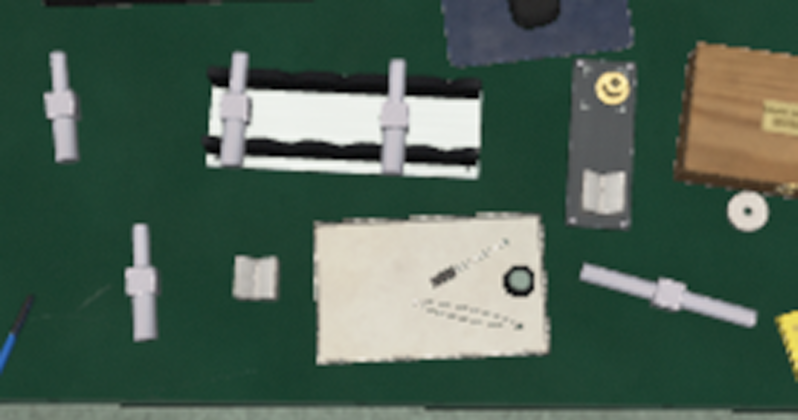

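The zoomed crop shows two spares, at zoomed (60,107) and (141,282), thin ends away from the robot. Rack stations 5 (left, 236) and 2 (395) are filled. The bush is at the far end of the plate (612,88), the fixed V-block at (603,192), and the loose one at (256,278) with its notch along x. Next I measure these in world coordinates.

```bash
cat > meas.py <<'E'
from h import *
def axis_pca(q):
    m=q.mean(0); w=np.linalg.svd(q-m)[2][0]; return m,w
def shaft(c,P,x,y,h,rad=.12):
    """light grey shaft near (x,y) with axis height h on bench: centre and axis angle from silhouette rays at axis height"""
    X,Y,Z=P[...,0],P[...,1],P[...,2]; hsv=cv2.cvtColor(c['pixels'],cv2.COLOR_RGB2HSV)
    m=(hsv[...,1]<50)&(hsv[...,2]>110)&(np.hypot(X-x,Y-y)<rad)&(Z>.004)&(Z<h+.03)
    n,l,s,ce=cv2.connectedComponentsWithStats(m.astype(np.uint8)); i=1+np.argmax(s[1:,4])
    (cx,cy),(w,L),a=rect(c,P,l==i,h)
    bx=cv2.boxPoints(((cx,cy),(w,L),a)); e=[bx[1]-bx[0],bx[2]-bx[1]]; e=max(e,key=np.linalg.norm)
    return s[i,4],np.round([cx,cy,w,L],1),np.degrees(np.arctan2(e[1],e[0])).round(1)
E
python3 - <<'E'
from meas import *
for n in ('top','side'):
    c=cam(n); P=cloud(c); X,Y,Z=P[...,0],P[...,1],P[...,2]; hsv=cv2.cvtColor(c['pixels'],cv2.COLOR_RGB2HSV); V=hsv[...,2];S=hsv[...,1]
    print(n)
    def big(m,h,name):
        k,l,s,ce=cv2.connectedComponentsWithStats(m.astype(np.uint8)); i=1+np.argmax(s[1:,4]); q=rect(c,P,l==i,h)
        print(name,s[i,4],np.round(q[0],1),np.round(q[1],1),round(q[2],1),'cloud',np.nanmean(P[l==i],0).round(4))
    big((abs(X-.58)<.13)&(abs(Y+.277)<.06)&(Z>.004)&(Z<.014)|((abs(X-.58)<.12)&(abs(Y+.277)<.05)&(Z>.004)),.008,'plate')
    big((abs(X-.58)<.13)&(abs(Y+.277)<.06)&(Z>.042)&(Z<.055)&(S<60),.048,'fixedV top')
    big((abs(X-.64)<.06)&(abs(Y+.277)<.05)&(Z>.012)&(S>80),.030,'bush')
    big((abs(X-.42)<.05)&(abs(Y-.118)<.05)&(Z>.03)&(Z<.055),.040,'looseV')
    for y in (.130,-.05): big((abs(X-.605)<.04)&(abs(Y-y)<.04)&(Z>.072)&(Z<.09)&(V>100),.078,'boss')
    rk=(abs(X-.605)<.09)&(abs(Y-.02)<.2)
    big(rk&(Z<.02)&(V>130),.010,'rackbase')
    for lo,hi in((.52,.595),(.612,.69)): 
        m=rk&(Z>.055)&(V<90)&(X>lo)&(X<hi); print('rail',m.sum(), np.nanmean(P[m],0).round(4), np.nanmin(Y[m]),np.nanmax(Y[m]), np.polyfit(Y[m],X[m],1).round(4))
    for a in((.612,.349,.016),(.409,.246,.016),(.405,-.346,.015)): print('shaft',shaft(c,P,*a))
    m=(abs(X-.415)<.1)&(abs(Y+.08)<.15)&(Z>.015)&(Z<.03); print('tray wall',np.nanpercentile(X[m],[2,98]),np.nanpercentile(Y[m],[2,98]))
E
```

```text
top
plate 1230 [ 584.3 -274.2] [ 93.6 208.3] 85.8 cloud [ 0.58   -0.2749  0.0154]
fixedV top 50 [ 518.3 -285.8] [16.3 43.5] 88.8 cloud [ 0.5178 -0.2888  0.0466]
bush 63 [ 643.1 -287.9] [30.1 32.3] 34.6 cloud [ 0.6442 -0.2897  0.0255]
looseV 63 [420.6 103.6] [42.5 16.2] 1.8 cloud [0.4199 0.102  0.0369]
boss 116 [595.  144.2] [32.5 56.4] 78.5 cloud [0.6003 0.1422 0.0764]
boss 115 [589.3 -37.7] [49.9 29.2] 0.6 cloud [ 0.594  -0.0375  0.0768]
rackbase 778 [614.3  57.6] [167.1  60.7] 87.4 cloud [0.6143 0.0574 0.0103]
rail 238 [0.5637 0.0266 0.062 ] -0.1304921763645412 0.17954875143959706 [0.0348 0.5628]
rail 296 [0.6451 0.0223 0.0621] -0.13381152721116707 0.1757025095657045 [0.0391 0.6442]
shaft (np.int32(265), array([623. , 355.2, 129.7,  33.9]), np.float32(3.7))
shaft (np.int32(282), array([416.5, 249.8, 129.4,  33. ]), np.float32(3.0))
shaft (np.int32(374), array([ 409.1, -347.9,  200.5,   29. ]), np.float32(76.3))
tray wall [0.330764   0.49723916] [-0.21014768  0.05270551]
side
plate 805 [ 587.8 -252.4] [149.3 199.5] 86.2 cloud [ 0.5418 -0.2833  0.022 ]
fixedV top 64 [ 521.9 -265.6] [22.7 46.3] 87.1 cloud [ 0.523  -0.2593  0.0453]Traceback (most recent call last):
  File "<stdin>", line 10, in <module>
  File "<stdin>", line 6, in big
    return _wrapfunc(a, 'argmax', axis=axis, out=out, **kwds)
    return bound(*args, **kwds)
ValueError: attempt to get argmax of an empty sequence
```

```bash
cat >> meas.py <<'E'
def hullrect(c,m,h,name=''):
    v,u=np.nonzero(m); q=np.array([ray(c,a,b,h)[:2] for a,b in zip(u,v)],np.float32)*1000
    t=cv2.minAreaRect(q); print(name,m.sum(),np.round(t[0],1),np.round(t[1],1),round(t[2],1)); return q
E
python3 - <<'E'
from meas import *
for n in ('top','side'):
    c=cam(n); P=cloud(c); X,Y,Z=P[...,0],P[...,1],P[...,2]; hsv=cv2.cvtColor(c['pixels'],cv2.COLOR_RGB2HSV); V=hsv[...,2];S=hsv[...,1]
    print(n)
    pl=(abs(X-.585)<.12)&(abs(Y+.277)<.055)
    m=pl&(Z>.002)&(Z<.013)&(S<70)&(V>50)
    m=cv2.morphologyEx(m.astype(np.uint8),cv2.MORPH_OPEN,np.ones((2,2)))>0
    hullrect(c,m,.008,'plate')
    hullrect(c,pl&(Z>.034)&(X<.56)&(V>90)&(S<60),.046,'fixedV')
    hullrect(c,pl&(Z>.010)&(S>80)&(X>.6),.035,'bush')
    hullrect(c,(abs(X-.42)<.05)&(abs(Y-.118)<.04)&(Z>.034)&(Z<.055),.040,'looseV')
    for y in (.142,-.0375): hullrect(c,(abs(X-.604)<.04)&(abs(Y-y)<.03)&(Z>.0765)&(Z<.09)&(V>100),.078,'boss')
    if n=='top':
        for Y0 in(-.01,.05,.1,-.1,-.13):
            m=(abs(Y-Y0)<.01)&(abs(X-.604)<.09)&(Z>.055)&(V<90); x=X[m]; print(Y0,[ (x[(x>a)&(x<b)].min().round(4),x[(x>a)&(x<b)].max().round(4)) for a,b in((.52,.6),(.61,.69)) if ((x>a)&(x<b)).any()])
        im=cv2.resize(c['pixels'][...,::-1][140:215,290:345],None,fx=8,fy=8,interpolation=cv2.INTER_NEAREST); cv2.imwrite('pics/plate.png',im)
E
```

```text
top
plate 796 [ 590.4 -279.6] [216.5  91.1] 3.2
fixedV 159 [ 519.7 -271.4] [45.7 46.4] 88.8
bush 76 [ 630.5 -272.7] [35.5 67.8] 45.6
looseV 89 [420.5 118. ] [42.4 45.4] 0.5
boss 58 [595.4 144.5] [31.7 53.2] 78.5
boss 74 [590.9 -37.7] [46.6 29.2] 0.6
-0.01 [(np.float64(0.5574), np.float64(0.5714)), (np.float64(0.6382), np.float64(0.6494))]
0.05 [(np.float64(0.56), np.float64(0.5714)), (np.float64(0.639), np.float64(0.6528))]
0.1 [(np.float64(0.5627), np.float64(0.5737)), (np.float64(0.6428), np.float64(0.654))]
-0.1 [(np.float64(0.5566), np.float64(0.5599)), (np.float64(0.6335), np.float64(0.6447))]
-0.13 [(np.float64(0.5533), np.float64(0.5663)), (np.float64(0.634), np.float64(0.6455))]
side
plate 377 [ 586.1 -292.1] [ 81.6 199. ] 86.2
fixedV 225 [ 519.3 -287.3] [74.7 47.9] 84.5Traceback (most recent call last):
  File "<stdin>", line 10, in <module>
  File "meas.py", line 14, in hullrect
    t=cv2.minAreaRect(q); print(name,m.sum(),np.round(t[0],1),np.round(t[1],1),round(t[2],1)); return q
cv2.error: OpenCV(4.12.0) /io/opencv/modules/imgproc/src/convhull.cpp:143: error: (-215:Assertion failed) total >= 0 && (depth == CV_32F || depth == CV_32S) in function 'convexHull'
```

View pics/plate.png

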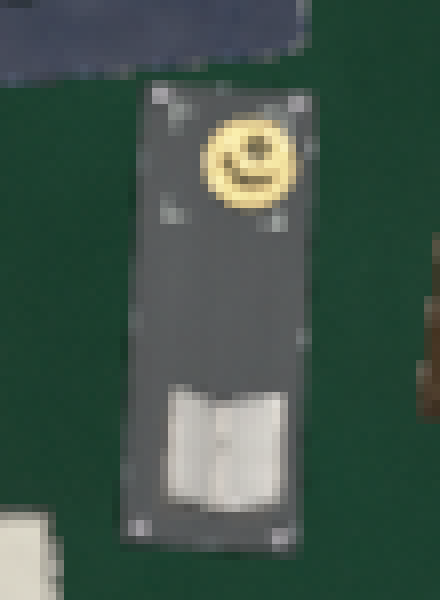

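The crop shows the dark plate with corners (148,84), (311,94), (297,552), (121,540). The four corner marks are near (178,108), (272,112), (275,222), (172,212), with the bush at (248,164) and the fixed V-block spanning (168,388)-(283,510).

```bash
cat >> h.py <<'E'
def go(x,y,z,yaw):
    """shift (mm, tool axes) and rotvec from the present pose to TCP (m), tool down, tool y at yaw (deg; mod 180)"""
    s=r.read_state(); M=R.from_quat(s['eef_rot']); d=M.inv().apply(np.array([x,y,z])-s['ee_pos'])*1000
    out=[]
    for k in(0,180,-180):
        a=np.radians(yaw+k); yy=np.array([np.cos(a),np.sin(a),0]); zz=np.array([0,0,-1.]); T=R.from_matrix(np.stack([np.cross(yy,zz),yy,zz],1))
        out.append((M.inv()*T).as_rotvec())
    out=sorted(out,key=np.linalg.norm)[:2]
    print('q7',s['joint_positions'][6].round(2),'shift',d.round(1),'rot',[o.round(3).tolist() for o in out])
E
python3 - <<'E'
from meas import *
c=cam('top')
def z(pts,h): return np.array([ray(c,290+a/8-.5,140+b/8-.5,h)[:2]*1000 for a,b in pts])
for nm,pts,h in(('plate',[(148,84),(311,94),(297,552),(121,540)],.008),('screws',[(160,96),(300,104),(280,539),(139,528)],.008),('marks',[(178,108),(272,112),(275,222),(172,212)],.008),('fixV',[(168,388),(288,396),(283,510),(168,500)],.048)):
    q=z(pts,h); t=cv2.minAreaRect(q.astype(np.float32)); far=(q[0]+q[1])/2; near=(q[2]+q[3])/2; d=far-near
    print(nm,q.round(0).tolist(),'mean',q.mean(0).round(1),'size',np.round(t[1],1),'axis deg',np.degrees(np.arctan2(d[1],d[0])).round(1))
print('bush',z([(248,164)],.035),z([(248,164)],.03))
# fixed V notch points: notch bottom line near rows
s=r.read_state(); print(s['time'],s['ee_pos'],s['joint_positions'].round(2))
E
```

```text
plate [[688.0, -249.0], [684.0, -318.0], [485.0, -308.0], [490.0, -235.0]] mean [ 586.6 -277.5] size [ 73.3 198.6] axis deg -3.6
screws [[682.0, -254.0], [679.0, -314.0], [491.0, -301.0], [495.0, -242.0]] mean [ 586.8 -277.7] size [ 59.8 188.9] axis deg -3.7
marks [[677.0, -262.0], [676.0, -302.0], [627.0, -302.0], [631.0, -258.0]] mean [ 652.7 -280.8] size [43.8 48.3] axis deg -1.9
fixV [[546.0, -250.0], [543.0, -299.0], [496.0, -296.0], [500.0, -250.0]] mean [ 521.2 -273.9] size [49.  47.4] axis deg -2.3
bush [[ 644.91188699 -286.91116921]] [[ 646.31086251 -287.6552306 ]]
0.45 [0.20653005 0.58988927 0.22251435] [-1.26  0.33 -0.06  1.46  0.02  1.35 -0.09]
```

```bash
python3 -c "
from h import *
go(.651,-.290,.15,0)"
```

```text
q7 -0.09 shift [-710.3 -683.6   72.5] rot [[-0.0, -0.0, 1.234], [0.0, -0.0, -1.908]]
```

{"fn": "apply_moves", "kwargs": {
  "steps": [
    [0,0,1.234,-710,-684,0,1],
    [0,0,1.234,-710,-684,0,1],
    [0,0,1.234,-710,-684,0,1],
    [0,0,1.234,-710,-684,0,1],
    [0,0,1.234,-710,-684,0,1],
    [0,0,1.234,-710,-684,0,1],
    [0,0,1.234,-710,-684,0,1],
    [0,0,1.234,-710,-684,0,1],
    [0,0,1.234,-710,-684,0,1],
    [0,0,1.234,-710,-684,0,1],
    [0,0,1.234,-710,-684,0,1],
    [0,0,1.234,-710,-684,0,1],
    [0,0,1.234,-710,-684,0,1],
    [0,0,1.234,-710,-684,0,1],
    [0,0,1.234,-710,-684,0,1],
    [0,0,1.234,-710,-684,0,1],
    [0,0,1.234,-710,-684,0,1],
    [0,0,1.234,-710,-684,0,1],
    [0,0,1.234,-710,-684,0,1],
    [0,0,1.234,-710,-684,0,1]
  ],
  "force": 25
}}

```text
time: 2.12
ee_pos: [0.5827, -0.1557, 0.2227]
eef_rot: [0.707, 0.708, 0.0, 0.0]
ft_force: [-0.1, 1.2, 0.5]
width: 0.0868
grip_force: 0.0
```

```bash
python3 -c "
from h import *
go(.651,-.290,.06,0);go(.651,-.290,.021,0)
print(r.read_state()['ee_pos'],r.read_state()['joint_positions'].round(2))"
```

```text
q7 0.36 shift [-134.4   68.   162.7] rot [[0.001, -0.0, 0.001], [0.0, 0.001, -3.14]]
q7 0.36 shift [-134.4   68.   201.7] rot [[0.001, -0.0, 0.001], [0.0, 0.001, -3.14]]
[ 0.582717   -0.15570835  0.22271168] [-0.38  0.33  0.71  1.56 -0.22  1.34  0.36]
```

{"fn": "apply_moves", "kwargs": {
  "steps": [
    [0,0,0,-134,68,0,0.5],
    [0,0,0,-134,68,0,0.5],
    [0,0,0,-134,68,0,0.5],
    [0,0,0,-134,68,0,0.5],
    [0,0,0,-134,68,60,0.5],
    [0,0,0,-134,68,100,0.5],
    [0,0,0,-134,68,140,0.5],
    [0,0,0,-134,68,160,0.5],
    [0,0,0,-134,68,180,0.5],
    [0,0,0,-134,68,192,0.5],
    [0,0,0,-134,68,201,0.5],
    [0,0,0,-134,68,201,0.5],
    [0,0,0,-134,68,201,0.5]
  ]
}}

```text
time: 3.2
ee_pos: [0.6506, -0.2885, 0.0227]
eef_rot: [0.707, 0.707, 0.0, 0.001]
ft_force: [0.6, -0.8, 0.2]
width: 0.0653
grip_force: 0.0
```

```bash
python3 -c "
from h import *
c=cam('top'); d=cam('side')
a=cv2.resize(c['pixels'][130:280,240:440],(560,420),interpolation=cv2.INTER_CUBIC)
b=cv2.resize(d['pixels'][180:330,230:330],(240,360),interpolation=cv2.INTER_CUBIC)
o=np.zeros((420,800,3),np.uint8); o[:,:560]=a; o[:360,560:]=b; cv2.imwrite('pics/b1.png',o[...,::-1])
go(.651,-.290,.021,0)"
```

```text
q7 0.64 shift [-1.3  0.1  2.5] rot [[0.003, 0.001, 0.0], [-0.001, 0.004, -3.142]]
```

View pics/b1.png

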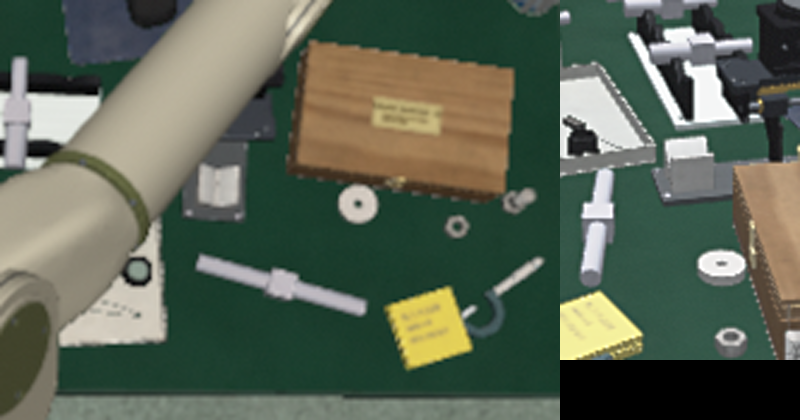

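The arm hides the bush in the top view, at around (250,100), and the case hides it from the side. Nothing else has moved, so I close and lift.

{"fn": "apply_moves", "kwargs": {
  "steps": [
    [0,0,0,-1,0,2,-1],
    [0,0,0,-1,0,2,-1],
    [0,0,0,-1,0,2,-1],
    [0,0,0,-1,0,2,-1],
    [0,0,0,-1,0,2,-1],
    [0,0,0,-1,0,2,-1],
    [0,0,0,-1,0,2,-1],
    [0,0,0,-1,0,-18,-1],
    [0,0,0,-1,0,-50,-1],
    [0,0,0,-1,0,-90,-1],
    [0,0,0,-1,0,-90,-1]
  ],
  "force": 25
}}

```text
time: 4.22
ee_pos: [0.6528, -0.2912, 0.1198]
eef_rot: [0.707, 0.707, 0.002, 0.005]
ft_force: [1.0, -0.7, 0.4]
width: 0.0229
grip_force: 25.0
```

```bash
python3 -c "
from h import *
go(.435,0.005,.09,0);go(.435,0.005,.0155,0)"
```

```text
q7 0.61 shift [ 296.3 -218.1   26.5] rot [[0.009, 0.004, -0.0], [0.006, -0.015, 3.141]]
q7 0.61 shift [ 296.6 -218.8  101. ] rot [[0.009, 0.004, -0.0], [0.006, -0.015, 3.141]]
```

{"fn": "apply_moves", "kwargs": {
  "steps": [
    [0,0,0,296,-218,0,-1],
    [0,0,0,296,-218,0,-1],
    [0,0,0,296,-218,0,-1],
    [0,0,0,296,-218,0,-1],
    [0,0,0,296,-218,0,-1],
    [0,0,0,296,-218,0,-1],
    [0,0,0,296,-218,0,-1],
    [0,0,0,296,-218,0,-1],
    [0,0,0,296,-218,0,-1],
    [0,0,0,296,-218,20,-1],
    [0,0,0,296,-218,50,-1],
    [0,0,0,296,-218,75,-1],
    [0,0,0,296,-218,90,-1],
    [0,0,0,296,-218,90,-1],
    [0,0,0,296,-218,90,-1]
  ]
}}

```text
time: 5.47
ee_pos: [0.4315, 0.0065, 0.0215]
eef_rot: [0.707, 0.707, -0.001, -0.0]
ft_force: [1.2, 0.3, -1.9]
width: 0.0224
grip_force: 25.0
```

```bash
python3 -c "
from h import *
print(r.read_state()['width'])
go(.435,0.005,.0165,0);go(.42,.118,.1,90)"
```

```text
0.02244680042270327
q7 0.0 shift [-1.5  3.5  5. ] rot [[-0.001, 0.001, -0.001], [0.001, 0.002, 3.141]]
q7 0.0 shift [111.4 -11.7 -78.6] rot [[-0.0, 0.002, 1.57], [-0.0, 0.002, 1.57]]
```

{"fn": "apply_moves", "kwargs": {
  "steps": [
    [0,0,0,0,0,3,-1],
    [0,0,0,0,0,5,-1],
    [0,0,0,0,0,6,-1],
    [0,0,0,0,0,6,-1],
    [0,0,0,0,0,6,-1],
    [0,0,0,0,0,6,-1]
  ]
}}

```text
time: 5.97
ee_pos: [0.433, 0.0071, 0.0174]
eef_rot: [0.707, 0.707, 0.001, -0.0]
ft_force: [-5.8, -1.2, 22.5]
width: 0.0226
grip_force: 25.0
```

{"fn": "apply_moves", "kwargs": {
  "steps": [
    [0,0,0,0,0,-2,0.03],
    [0,0,0,0,0,-2,0.03],
    [0,0,0,0,0,-2,0.03],
    [0,0,0,0,0,-2,0.03],
    [0,0,0,0,0,-20,0.03],
    [0,0,0,0,0,-50,0.03],
    [0,0,0,0,0,-90,0.03],
    [0,0,0,0,0,-120,0.5],
    [0,0,0,0,0,-120,0.5]
  ]
}}

```text
time: 6.72
ee_pos: [0.435, 0.0073, 0.1408]
eef_rot: [0.707, 0.707, 0.004, 0.002]
ft_force: [0.6, 0.4, 0.5]
width: 0.0518
grip_force: 0.0
```

```bash
python3 -c "
from h import *
go(.42,.118,.14,90);go(.42,.118,.007,90)"
```

```text
q7 -0.15 shift [110.7 -15.    1.1] rot [[0.004, -0.009, 1.57], [0.004, -0.009, 1.57]]
q7 -0.15 shift [110.2 -16.1 134.1] rot [[0.004, -0.009, 1.57], [0.004, -0.009, 1.57]]
```

{"fn": "apply_moves", "kwargs": {
  "steps": [
    [0,0,1.57,111,-15,0,0.5],
    [0,0,1.57,111,-15,0,0.5],
    [0,0,1.57,111,-15,0,0.5],
    [0,0,1.57,111,-15,0,0.5],
    [0,0,1.57,111,-15,0,0.5],
    [0,0,1.57,111,-15,0,0.5],
    [0,0,1.57,111,-15,0,0.5],
    [0,0,1.57,111,-15,0,0.5],
    [0,0,1.57,111,-15,0,0.5],
    [0,0,1.57,111,-15,0,0.5],
    [0,0,1.57,111,-15,0,0.5],
    [0,0,1.57,111,-15,0,0.5],
    [0,0,1.57,111,-15,0,0.5],
    [0,0,1.57,111,-15,20,0.5],
    [0,0,1.57,111,-15,50,0.5],
    [0,0,1.57,111,-15,70,0.5],
    [0,0,1.57,111,-15,80,0.5],
    [0,0,1.57,111,-15,80,0.5]
  ]
}}

```text
time: 8.22
ee_pos: [0.4155, 0.1172, 0.0536]
eef_rot: [1.0, 0.0, -0.002, 0.001]
ft_force: [-0.5, -0.4, -0.2]
width: 0.0653
grip_force: 0.0
```

```bash
python3 -c "
from h import *
c=cam('top'); d=cam('side')
a=cv2.resize(c['pixels'][150:275,150:350],(560,350),interpolation=cv2.INTER_CUBIC)
b=cv2.resize(d['pixels'][160:280,190:310],(240,240),interpolation=cv2.INTER_CUBIC)
o=np.zeros((350,800,3),np.uint8); o[:,:560]=a; o[:240,560:]=b; cv2.imwrite('pics/v1.png',o[...,::-1])
go(.4205,.118,.008,-89.5);print(r.read_state()['width'])"
```

```text
q7 -1.9 shift [ 3.3 -0.1 48. ] rot [[0.0, -0.0, -0.008], [-0.0, -0.0, 3.134]]
0.06522116674440553
```

View pics/v1.png

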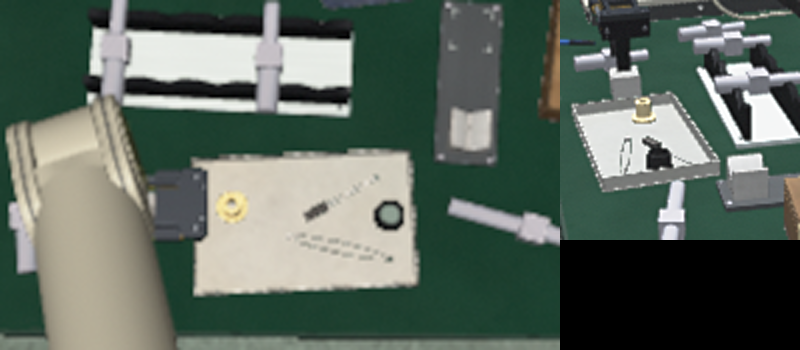

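The bush stands upright in the tray's left half, at (232,207) in the crop and (645,110) in the side inset. The gripper is over the loose V-block. I descend and grip it.

{"fn": "apply_moves", "kwargs": {
  "steps": [
    [0,0,-0.008,3,0,20,0.5],
    [0,0,-0.008,3,0,35,0.5],
    [0,0,-0.008,3,0,48,0.5],
    [0,0,-0.008,3,0,48,0.5],
    [0,0,-0.008,3,0,48,-1],
    [0,0,-0.008,3,0,48,-1],
    [0,0,-0.008,3,0,48,-1],
    [0,0,-0.008,3,0,48,-1],
    [0,0,-0.008,3,0,48,-1],
    [0,0,-0.008,3,0,48,-1]
  ],
  "force": 50
}}

```text
time: 9.15
ee_pos: [0.4207, 0.1178, 0.0085]
eef_rot: [1.0, 0.004, 0.001, -0.0]
ft_force: [-0.8, -3.8, 9.7]
width: 0.0445
grip_force: 49.9
```

```bash
python3 -c "
from h import *
print(r.read_state()['width'])
go(.652,-.281,.12,-93.5);go(.652,-.281,.05,-93.5)"
```

```text
0.04450993970433805
q7 -1.83 shift [ 228.1  400.6 -111.4] rot [[-0.001, -0.001, 0.069], [0.002, -0.001, -3.072]]
q7 -1.83 shift [228.  400.7 -41.4] rot [[-0.001, -0.001, 0.069], [0.002, -0.001, -3.072]]
```

{"fn": "apply_moves", "kwargs": {
  "steps": [
    [0,0,0,0,0,-40,-1],
    [0,0,0,0,0,-80,-1],
    [0,0,0,0,0,-111,-1],
    [0,0,0.069,228,401,-111,-1],
    [0,0,0.069,228,401,-111,-1],
    [0,0,0.069,228,401,-111,-1],
    [0,0,0.069,228,401,-111,-1],
    [0,0,0.069,228,401,-111,-1],
    [0,0,0.069,228,401,-111,-1],
    [0,0,0.069,228,401,-111,-1],
    [0,0,0.069,228,401,-111,-1],
    [0,0,0.069,228,401,-111,-1],
    [0,0,0.069,228,401,-111,-1],
    [0,0,0.069,228,401,-111,-1],
    [0,0,0.069,228,401,-111,-1],
    [0,0,0.069,228,401,-81,-1],
    [0,0,0.069,228,401,-51,-1],
    [0,0,0.069,228,401,-41,-1],
    [0,0,0.069,228,401,-41,-1]
  ]
}}

```text
time: 10.73
ee_pos: [0.6493, -0.2794, 0.0449]
eef_rot: [1.0, -0.03, -0.003, -0.001]
ft_force: [-0.9, -0.0, -4.6]
width: 0.0445
grip_force: 49.9
```

```bash
python3 -c "
from h import *
c=cam('top'); d=cam('side')
a=cv2.resize(c['pixels'][140:215,280:350],(420,450),interpolation=cv2.INTER_CUBIC)
b=cv2.resize(d['pixels'][195:275,255:345],(380,338),interpolation=cv2.INTER_CUBIC)
o=np.zeros((450,800,3),np.uint8); o[:,:420]=a; o[:338,420:]=b; cv2.imwrite('pics/v2.png',o[...,::-1])
go(.652,-.281,.016,-93.5);print(r.read_state()['width'])"
```

```text
q7 -1.0 shift [ 0.3  0.1 33.4] rot [[0.0, -0.0, 0.001], [0.0, 0.0, -3.14]]
0.04456285745889517
```

View pics/v2.png

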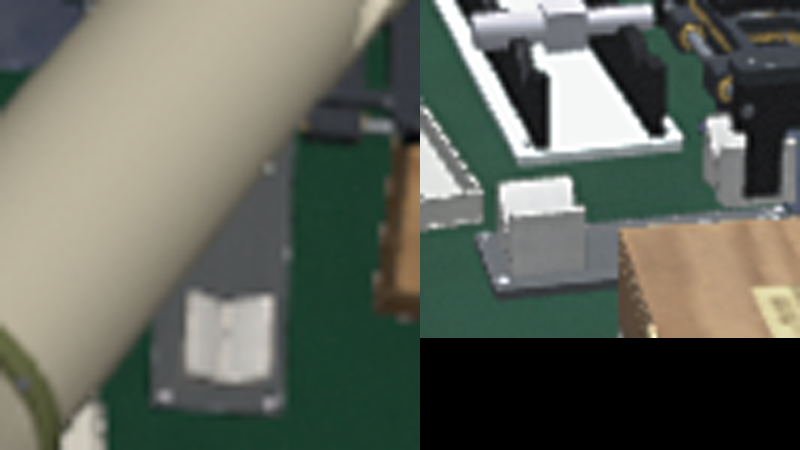

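The V-block is still held level over the far end of the plate, at (755,165) in the side inset. Lower it.

{"fn": "apply_moves", "kwargs": {
  "steps": [
    [0,0,0,0,0,10,-1],
    [0,0,0,0,0,18,-1],
    [0,0,0,0,0,24,-1],
    [0,0,0,0,0,28,-1],
    [0,0,0,0,0,30,-1],
    [0,0,0,0,0,32,-1],
    [0,0,0,0,0,33,-1],
    [0,0,0,0,0,33,-1],
    [0,0,0,0,0,33,-1]
  ]
}}

```text
time: 11.58
ee_pos: [0.6515, -0.281, 0.0167]
eef_rot: [1.0, -0.03, 0.0, -0.0]
ft_force: [-4.6, 2.5, 4.8]
width: 0.0444
grip_force: 49.9
```

```bash
python3 -c "
from h import *
go(.652,-.281,.016,-93.5)"
```

```text
q7 -0.99 shift [ 0.5 -0.   0.7] rot [[-0.001, -0.0, 0.001], [0.0, -0.001, -3.141]]
```

{"fn": "apply_moves", "kwargs": {
  "steps": [
    [0,0,0,0,0,0,0.28],
    [0,0,0,0,0,0,0.28],
    [0,0,0,0,0,0,0.28],
    [0,0,0,0,0,-20,0.28],
    [0,0,0,0,0,-60,0.28],
    [0,0,0,0,0,-100,0.28],
    [0,0,0,0,0,-140,0.28],
    [0,0,0,-220,-195,-160,0.5],
    [0,0,0,-220,-195,-160,0.5],
    [0,0,0,-220,-195,-160,0.5],
    [0,0,0,-220,-195,-160,0.5],
    [0,0,0,-220,-195,-160,0.5],
    [0,0,0,-220,-195,-160,0.5],
    [0,0,0,-220,-195,-160,0.5],
    [0,0,0,-220,-195,-160,0.5]
  ]
}}

```text
time: 12.83
ee_pos: [0.4402, -0.0687, 0.1762]
eef_rot: [1.0, -0.028, 0.001, -0.003]
ft_force: [1.0, 0.5, -0.3]
width: 0.0654
grip_force: 0.0
```

```bash
python3 -c "
from meas import *
c=cam('top');P=cloud(c); X,Y,Z=[P[...,i] for i in range(3)]; hsv=cv2.cvtColor(c['pixels'],cv2.COLOR_RGB2HSV); V=hsv[...,2];S=hsv[...,1]
a=cv2.resize(c['pixels'][140:215,290:345],None,fx=8,fy=8,interpolation=cv2.INTER_NEAREST)
b=cv2.resize(c['pixels'][200:250,300:380],(360,225),interpolation=cv2.INTER_CUBIC)
o=np.zeros((600,800,3),np.uint8); o[:,:440]=a; o[:225,440:]=b; cv2.imwrite('pics/v3.png',o[...,::-1])
pl=(abs(Y+.277)<.055)&(Z>.034)&(Z<.06)&(V>90)&(S<60)
for lo,hi in((.48,.56),(.6,.7)): hullrect(c,pl&(X>lo)&(X<hi),.046,'V')
print(shaft(c,P,.405,-.346,.015)); s=r.read_state(); print(s['time'],s['ee_pos'])
go(.409,-.348,.12,-13.7); go(.409,-.348,.12,166.3)
"
```

```text
V 156 [ 519.7 -271.4] [45.6 46.4] 88.8
V 151 [ 648.8 -278.7] [43.2 47.4] 88.7
(np.int32(375), array([ 410.1, -348.4,  201.1,   31.3]), np.float32(77.4))
12.8833 [ 0.44208615 -0.07007253  0.17645139]
q7 -1.61 shift [-17.7 279.6  55.1] rot [[-0.002, -0.005, -1.388], [-0.005, 0.003, 1.754]]
q7 -1.61 shift [-17.7 279.6  55.1] rot [[-0.002, -0.005, -1.388], [-0.002, -0.005, -1.388]]
```

View pics/v3.png

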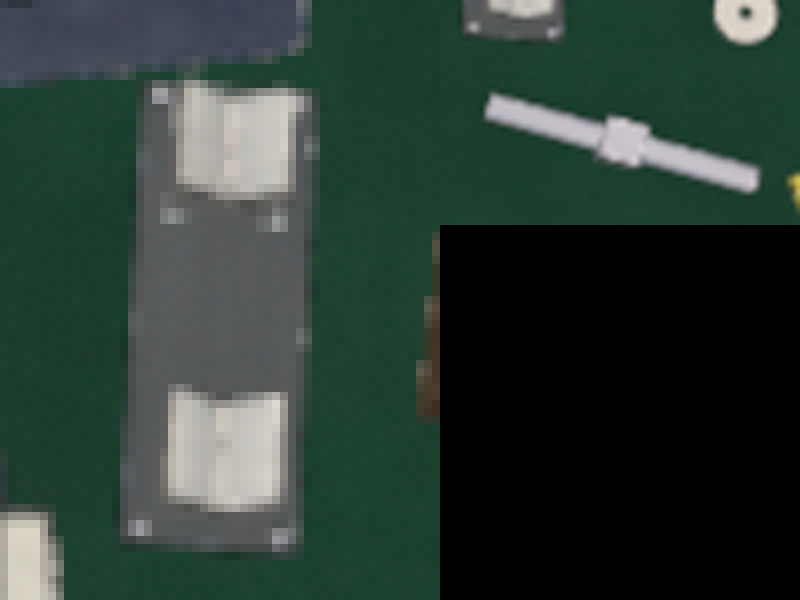

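The loose V-block stands inside the corner marks, in line with the fixed one: the measured offset is (129.1, -7.3) mm against an ideal (129.8, -7.9). The arbor's boss is at (623,141) in the inset, unmoved.

{"fn": "apply_moves", "kwargs": {
  "steps": [
    [0,0,-1.4,-17,279,50,0.5],
    [0,0,-1.4,-17,279,50,0.5],
    [0,0,-1.4,-17,279,50,0.5],
    [0,0,-1.4,-17,279,50,0.5],
    [0,0,-1.4,-17,279,50,0.5],
    [0,0,-1.4,-17,279,50,0.5],
    [0,0,-1.4,-17,279,50,0.5],
    [0,0,-1.4,-17,279,50,0.5],
    [0,0,-1.4,-17,279,50,0.5],
    [0,0,-1.4,-17,279,50,0.5],
    [0,0,-1.4,-17,279,50,0.5],
    [0,0,-1.4,-17,279,50,0.5],
    [0,0,-1.4,-17,279,90,0.5],
    [0,0,-1.4,-17,279,110,0.5],
    [0,0,-1.4,-17,279,115,0.5],
    [0,0,-1.4,-17,279,115,0.5]
  ]
}}

```text
time: 14.22
ee_pos: [0.4088, -0.3514, 0.0595]
eef_rot: [0.785, 0.62, -0.001, -0.001]
ft_force: [0.6, 0.6, -0.0]
width: 0.0652
grip_force: 0.0
```

```bash
python3 -c "
from meas import *
d=cam('side')
b=cv2.resize(d['pixels'][200:320,190:350],(640,480),interpolation=cv2.INTER_CUBIC)
cv2.imwrite('pics/a1.png',b[...,::-1])
go(.410,-.348,.004,-13.2);s=r.read_state();print(s['ee_pos'])
c=cam('top');P=cloud(c); X,Y,Z=[P[...,i] for i in range(3)]; V=c['pixels'].max(-1)
m=(abs(X-.41)<.07)&(abs(Y+.348)<.12)&(Z>.015)&(Z<.035)&(V>150); print(m.sum(),np.nanmin(P[m],0),np.nanmax(P[m],0))
"
```

```text
q7 0.65 shift [ 3.9 -0.5 56.8] rot [[-0.001, 0.001, -0.004], [0.002, 0.001, 3.137]]
[ 0.40958245 -0.35182363  0.06081261]
52 [ 0.42096599 -0.29297889  0.01692201] [ 0.43813386 -0.25321193  0.03011121]
```

View pics/a1.png

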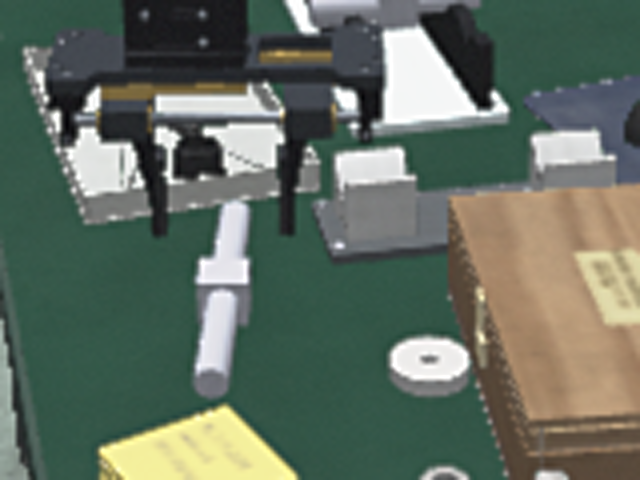

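The open fingers, at (160,230) and (288,230), straddle the arbor's line over its boss at (222,285). I descend and grip.

{"fn": "apply_moves", "kwargs": {
  "steps": [
    [0,0,0,4,0,20,0.5],
    [0,0,0,4,0,38,0.5],
    [0,0,0,4,0,50,0.5],
    [0,0,0,4,0,56,0.5],
    [0,0,0,4,0,56,0.5],
    [0,0,0,4,0,56,-1],
    [0,0,0,4,0,56,-1],
    [0,0,0,4,0,56,-1],
    [0,0,0,4,0,56,-1],
    [0,0,0,4,0,56,-1],
    [0,0,0,4,0,56,-1]
  ],
  "force": 50
}}

```text
time: 15.23
ee_pos: [0.4107, -0.3468, 0.0047]
eef_rot: [0.784, 0.621, 0.0, 0.0]
ft_force: [-3.7, -0.1, 2.7]
width: 0.0331
grip_force: 1.9
```

```bash
python3 -c "
from meas import *
go(.410,-.348,.004,-13.2);s=r.read_state();print(s['ee_pos'])
c=cam('top');P=cloud(c); X,Y,Z=[P[...,i] for i in range(3)]; V=c['pixels'].max(-1)
m=(abs(X-.41)<.07)&(abs(Y+.348)<.12)&(Z>.01)&(Z<.035)&(V>150)
for k in(m&(Y>-.325),m&(Y<-.37)): 
  print(k.sum(), k.any() and (np.nanmin(P[k],0),np.nanmax(P[k],0),np.nanmean(P[k],0)))
"
```

```text
q7 0.7 shift [-1.4 -0.4  0.7] rot [[0.0, -0.0, -0.001], [-0.0, -0.0, 3.141]]
[ 0.41072627 -0.34677234  0.00471244]
31 (array([ 0.42441986, -0.2767446 ,  0.01496777]), array([ 0.43869543, -0.25269789,  0.0324898 ]), array([ 0.43148033, -0.26337089,  0.02325337]))
8 (array([ 0.37663364, -0.44068466,  0.02072171]), array([ 0.38631673, -0.43453638,  0.02895508]), array([ 0.38080164, -0.43754338,  0.02495498]))
```

{"fn": "apply_moves", "kwargs": {
  "steps": [
    [0,0,0,0,0,0,-1],
    [0,0,0,0,0,0,-1],
    [0,0,0,0,0,0,-1],
    [0,0,0,0,0,-15,-1],
    [0,0,0,0,0,-40,-1],
    [0,0,0,0,0,-80,-1],
    [0,0,0,0,0,-115,-1],
    [0,0,0,0,0,-120,-1],
    [0,0,0,0,0,-120,-1]
  ]
}}

```text
time: 16.03
ee_pos: [0.412, -0.3473, 0.1263]
eef_rot: [0.784, 0.621, 0.001, 0.002]
ft_force: [0.4, 0.7, -3.8]
width: 0.029
grip_force: 49.8
```

```bash
python3 -c "
from meas import *
go(.5867,-.2776,.125,-93.5);go(.5867,-.2776,.065,-93.5)"
```

```text
q7 0.58 shift [107.7 154.1   1.9] rot [[0.004, -0.003, 1.401], [0.003, 0.004, -1.74]]
q7 0.58 shift [107.7 153.9  61.9] rot [[0.004, -0.003, 1.401], [0.003, 0.004, -1.74]]
```

{"fn": "apply_moves", "kwargs": {
  "steps": [
    [0,0,1.4,108,154,0,-1],
    [0,0,1.4,108,154,0,-1],
    [0,0,1.4,108,154,0,-1],
    [0,0,1.4,108,154,0,-1],
    [0,0,1.4,108,154,0,-1],
    [0,0,1.4,108,154,0,-1],
    [0,0,1.4,108,154,0,-1],
    [0,0,1.4,108,154,0,-1],
    [0,0,1.4,108,154,0,-1],
    [0,0,1.4,108,154,0,-1],
    [0,0,1.4,108,154,0,-1],
    [0,0,1.4,108,154,0,-1],
    [0,0,1.4,108,154,0,-1],
    [0,0,1.4,108,154,0,-1],
    [0,0,1.4,108,154,30,-1],
    [0,0,1.4,108,154,50,-1],
    [0,0,1.4,108,154,60,-1],
    [0,0,1.4,108,154,60,-1],
    [0,0,1.4,108,154,60,-1]
  ]
}}

```text
time: 17.62
ee_pos: [0.5853, -0.2771, 0.0647]
eef_rot: [1.0, -0.03, -0.0, -0.0]
ft_force: [0.7, 0.4, -2.5]
width: 0.0296
grip_force: 49.8
```

```bash
python3 -c "
from meas import *
go(.5867,-.2776,.034,-93.5);s=r.read_state();print(s['width'])
c=cam('top');P=cloud(c); X,Y,Z=[P[...,i] for i in range(3)]; V=c['pixels'].max(-1)
m=(abs(X-.587)<.13)&(abs(Y+.278)<.03)&(Z>.06)&(Z<.1)&(V>150)
for k in(m&(X>.62),m&(X<.55)): 
  print(k.sum(), k.any() and (np.nanmin(P[k],0),np.nanmax(P[k],0),np.nanmean(P[k],0)))
d=cam('side')
b=cv2.resize(d['pixels'][190:290,250:350],(600,600),interpolation=cv2.INTER_CUBIC)
cv2.imwrite('pics/a2.png',b[...,::-1])
"
```

```text
q7 -0.83 shift [ 1.5  0.4 30.7] rot [[-0.0, 0.0, 0.002], [-0.001, -0.0, -3.14]]
0.02959207834475837
0 False
106 (array([ 0.48625508, -0.28034554,  0.07320923]), array([ 0.54803548, -0.25965152,  0.09215029]), array([ 0.51575353, -0.27040954,  0.0834285 ]))
```

View pics/a2.png

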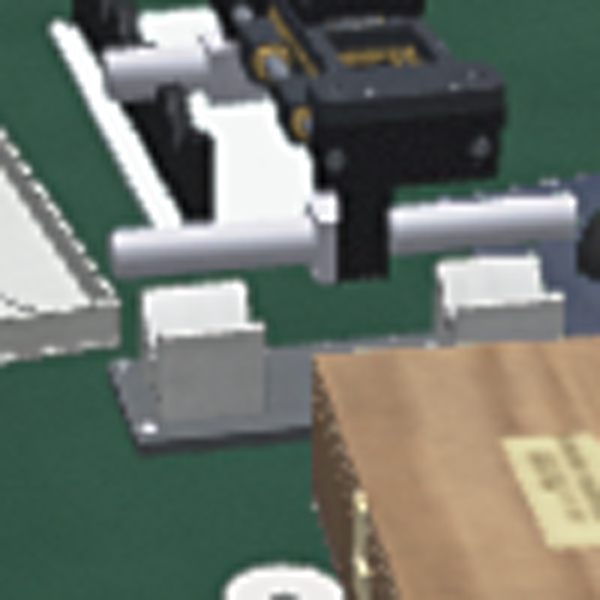

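The arbor hangs level over both V-blocks, with ends at (112,250) and (575,213) and the boss between the blocks. I lower it into the notches.

{"fn": "apply_moves", "kwargs": {
  "steps": [
    [0,0,0,1.5,0,10,-1],
    [0,0,0,1.5,0,18,-1],
    [0,0,0,1.5,0,24,-1],
    [0,0,0,1.5,0,27,-1],
    [0,0,0,1.5,0,29,-1],
    [0,0,0,1.5,0,30,-1],
    [0,0,0,1.5,0,31,-1],
    [0,0,0,1.5,0,31,-1],
    [0,0,0,1.5,0,31,-1]
  ]
}}

```text
time: 18.47
ee_pos: [0.5867, -0.2775, 0.0349]
eef_rot: [1.0, -0.03, 0.0, -0.0]
ft_force: [-5.6, 3.8, 11.7]
width: 0.0296
grip_force: 49.8
```

{"fn": "apply_moves", "kwargs": {
  "steps": [
    [0,0,0,0,0,0,0.15],
    [0,0,0,0,0,0,0.15],
    [0,0,0,0,0,0,0.15],
    [0,0,0,0,0,0,0.15],
    [0,0,0,0,0,-20,0.15],
    [0,0,0,0,0,-50,0.15],
    [0,0,0,0,0,-90,0.15],
    [0,0,0,0,0,-130,0.15],
    [0,0,0,0,0,-150,0.15],
    [0,0,0,-165,-240,-150,0.3],
    [0,0,0,-165,-240,-150,0.3],
    [0,0,0,-165,-240,-150,0.3],
    [0,0,0,-165,-240,-150,0.3],
    [0,0,0,-165,-240,-150,0.3],
    [0,0,0,-165,-240,-150,0.3],
    [0,0,0,-165,-240,-150,0.3],
    [0,0,0,-165,-240,-150,0.3]
  ]
}}

```text
time: 19.88
ee_pos: [0.4516, -0.0543, 0.1844]
eef_rot: [1.0, -0.031, -0.003, -0.001]
ft_force: [-0.3, 0.1, -1.8]
width: 0.0571
grip_force: 0.0
```

```bash
python3 -c "
from meas import *
c=cam('top');P=cloud(c); X,Y,Z=[P[...,i] for i in range(3)]; hsv=cv2.cvtColor(c['pixels'],cv2.COLOR_RGB2HSV); V=hsv[...,2];S=hsv[...,1]
d=cam('side')
o=np.zeros((600,800,3),np.uint8)
o[:400,:400]=cv2.resize(c['pixels'][140:215,285:360],(400,400),interpolation=cv2.INTER_CUBIC)
o[:400,400:]=cv2.resize(d['pixels'][195:285,250:340],(400,400),interpolation=cv2.INTER_CUBIC)
o[400:,:400]=cv2.resize(c['pixels'][140:260,100:340],(400,200),interpolation=cv2.INTER_AREA)
cv2.imwrite('pics/a3.png',o[...,::-1])
m=(abs(X-.587)<.13)&(abs(Y+.278)<.035)&(Z>.049)&(Z<.075)&(V>110)&(S<50); hullrect(c,m,.0446,'arbor')
for n in((.623,.355,.016),(.4165,.2498,.016)): print(shaft(c,P,*n))
s=r.read_state();print(s['time'],s['ee_pos'],s['joint_positions'].round(2))
go(.4165,.25,.12,-86.5)
"
```

```text
arbor 379 [ 585.4 -276.2] [ 43.8 197.5] 87.4
(np.int32(267), array([623.1, 355.3, 130.1,  33.9]), np.float32(3.5))
(np.int32(284), array([416.5, 249.8, 129.4,  33. ]), np.float32(3.0))
19.9833 [ 0.45015297 -0.04961075  0.18475878] [-1.22 -0.2   1.16  1.98  0.18  1.25 -1.75]
q7 -1.75 shift [ -50.3 -296.4   68.5] rot [[-0.012, 0.005, -0.118], [0.007, 0.018, 3.023]]
```

View pics/a3.png

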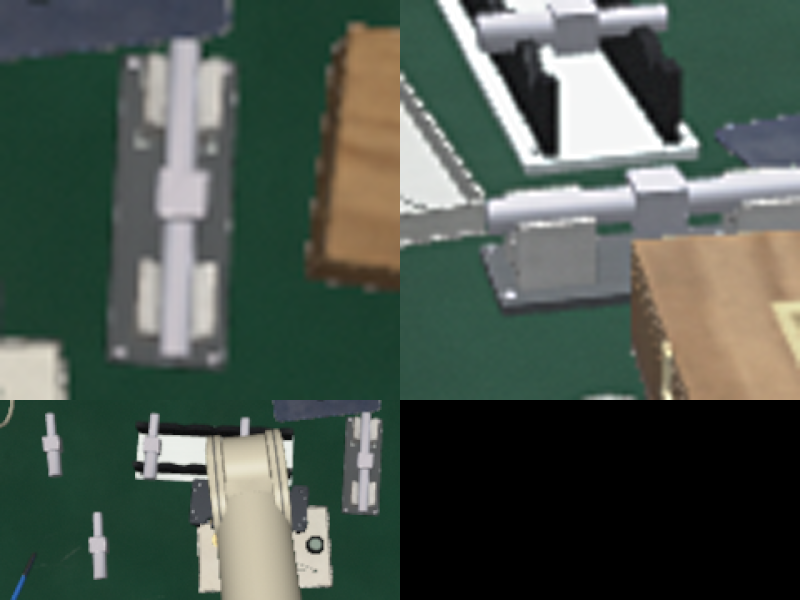

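The arbor lies level in both V-blocks, ends at (183,45) and (173,355), with its boss midway at (182,192). Both spares are unmoved, at (98,545) and (52,443) in the lower inset, so I take the nearer one next.

{"fn": "apply_moves", "kwargs": {
  "steps": [
    [0,0,-0.118,-50,-296,0,0.4],
    [0,0,-0.118,-50,-296,0,0.4],
    [0,0,-0.118,-50,-296,0,0.4],
    [0,0,-0.118,-50,-296,0,0.4],
    [0,0,-0.118,-50,-296,0,0.4],
    [0,0,-0.118,-50,-296,0,0.4],
    [0,0,-0.118,-50,-296,0,0.4],
    [0,0,-0.118,-50,-296,0,0.4],
    [0,0,-0.118,-50,-296,0,0.4],
    [0,0,-0.118,-50,-296,0,0.4],
    [0,0,-0.118,-50,-296,40,0.4],
    [0,0,-0.118,-50,-296,80,0.4],
    [0,0,-0.118,-50,-296,120,0.4],
    [0,0,-0.118,-50,-296,130,0.4],
    [0,0,-0.118,-50,-296,130,0.4],
    [0,0,-0.118,-50,-296,130,0.4]
  ]
}}

```text
time: 21.32
ee_pos: [0.4199, 0.2438, 0.0567]
eef_rot: [1.0, 0.028, -0.003, -0.001]
ft_force: [0.7, 1.0, -0.2]
width: 0.061
grip_force: 0.0
```

```bash
python3 -c "
from meas import *
c=cam('top');P=cloud(c); X,Y,Z=[P[...,i] for i in range(3)]
for lo,hi in((.05,.1),(.1,.15),(.15,.2),(.2,.3)):
  for y in(-.05,.05,.15,.3,.4):
    m=(Z>lo)&(Z<hi)&(abs(Y-y)<.05)&(X>.67)&(X<1)
    if m.any(): print(lo,y,X[m].min().round(3))
go(.4165,.2498,.004,-87); s=r.read_state(); print(s['width'],s['joint_positions'].round(2))
m=(abs(X-.4165)<.08)&(abs(Y-.25)<.04)&(Z<.045)&(Z>.012)&(c['pixels'].max(-1)>130); print(m.sum(), m.any() and (np.nanmin(P[m],0),np.nanmax(P[m],0)))
"
```

```text
0.05 -0.05 0.729
0.05 0.05 0.725
0.05 0.15 0.67
0.05 0.3 0.716
0.1 -0.05 0.726
0.1 0.05 0.723
0.1 0.15 0.72
0.1 0.3 0.712
0.1 0.4 0.714
0.15 -0.05 0.74
0.15 0.05 0.755
0.15 0.15 0.751
0.15 0.3 0.725
0.15 0.4 0.725
0.2 -0.05 0.751
0.2 0.05 0.767
0.2 0.15 0.763
0.2 0.3 0.736
0.2 0.4 0.737
q7 -1.91 shift [-3.2 -5.1 53.5] rot [[-0.004, 0.005, 0.003], [-0.007, -0.006, -3.138]]
0.060970196586742034 [-1.37  0.26  0.84  2.04 -0.24  0.95 -1.91]
150 (array([0.35384777, 0.23137221, 0.01736439]), array([0.48032576, 0.25838707, 0.03765303]))
```

{"fn": "apply_moves", "kwargs": {
  "steps": [
    [0,0,0,-3,-5,15,0.4],
    [0,0,0,-3,-5,32,0.4],
    [0,0,0,-3,-5,46,0.4],
    [0,0,0,-3,-5,53,0.4],
    [0,0,0,-3,-5,53,0.4],
    [0,0,0,-3,-5,53,-1],
    [0,0,0,-3,-5,53,-1],
    [0,0,0,-3,-5,53,-1],
    [0,0,0,-3,-5,53,-1],
    [0,0,0,-3,-5,53,-1],
    [0,0,0,-3,-5,53,-1],
    [0,0,0,-3,-5,53,-1],
    [0,0,0,-3,-5,53,-1]
  ],
  "force": 50
}}

```text
time: 22.45
ee_pos: [0.4152, 0.2489, 0.0027]
eef_rot: [1.0, 0.028, -0.003, -0.001]
ft_force: [-1.3, -4.2, 7.5]
width: 0.0314
grip_force: 50.0
```

```bash
python3 -c "
from meas import *
s=r.read_state(); print(s['width'])
go(.4165,.2498,.14,-87);go(.6072,.0825,.14,-92.1);go(.6072,.0825,.08,-92.1)
c=cam('top');P=cloud(c); X,Y,Z=[P[...,i] for i in range(3)]
m=(abs(X-.4165)<.08)&(abs(Y-.25)<.04)&(Z<.045)&(Z>.012)&(c['pixels'].max(-1)>130); print(m.sum(), m.any() and (np.nanmin(P[m],0),np.nanmax(P[m],0)))
"
```

```text
0.03135413722205157
q7 -1.84 shift [   0.4   -1.1 -137.3] rot [[-0.002, 0.007, 0.004], [-0.011, -0.003, -3.138]]
q7 -1.84 shift [ 181.3  176.7 -138.9] rot [[-0.002, 0.007, 0.093], [-0.011, -0.002, -3.049]]
q7 -1.84 shift [181.7 176.8 -78.9] rot [[-0.002, 0.007, 0.093], [-0.011, -0.002, -3.049]]
90 (array([0.35352587, 0.23586098, 0.01636043]), array([0.48017514, 0.2581953 , 0.03441239]))
```

{"fn": "apply_moves", "kwargs": {
  "steps": [
    [0,0,0,0,0,-20,-1],
    [0,0,0,0,0,-60,-1],
    [0,0,0,0,0,-100,-1],
    [0,0,0,0,0,-138,-1],
    [0,0,0.093,180,177,-138,-1],
    [0,0,0.093,180,177,-138,-1],
    [0,0,0.093,180,177,-138,-1],
    [0,0,0.093,180,177,-138,-1],
    [0,0,0.093,180,177,-138,-1],
    [0,0,0.093,180,177,-138,-1],
    [0,0,0.093,180,177,-138,-1],
    [0,0,0.093,180,177,-138,-1],
    [0,0,0.093,180,177,-110,-1],
    [0,0,0.093,180,177,-90,-1],
    [0,0,0.093,180,177,-80,-1],
    [0,0,0.093,180,177,-80,-1],
    [0,0,0.093,180,177,-80,-1]
  ]
}}

```text
time: 23.92
ee_pos: [0.6051, 0.0838, 0.081]
eef_rot: [1.0, -0.017, -0.004, -0.001]
ft_force: [0.3, -0.3, -3.5]
width: 0.0318
grip_force: 50.0
```

```bash
python3 -c "
from meas import *
s=r.read_state(); print(s['width'],s['ee_pos'])
go(.606,.0825,.049,-92.1)
d=cam('side');c=cam('top')
o=np.zeros((480,800,3),np.uint8)
o[:,:480]=cv2.resize(d['pixels'][160:260,240:340],(480,480),interpolation=cv2.INTER_CUBIC)
o[:240,480:]=cv2.resize(c['pixels'][130:220,170:290],(320,240),interpolation=cv2.INTER_CUBIC)
cv2.imwrite('pics/s1.png',o[...,::-1])
"
```

```text
0.03175328320118387 [0.60509346 0.08380892 0.08098128]
q7 -1.47 shift [ 1.2  1.3 32. ] rot [[-0.002, 0.007, 0.002], [-0.011, -0.003, -3.14]]
```

View pics/s1.png

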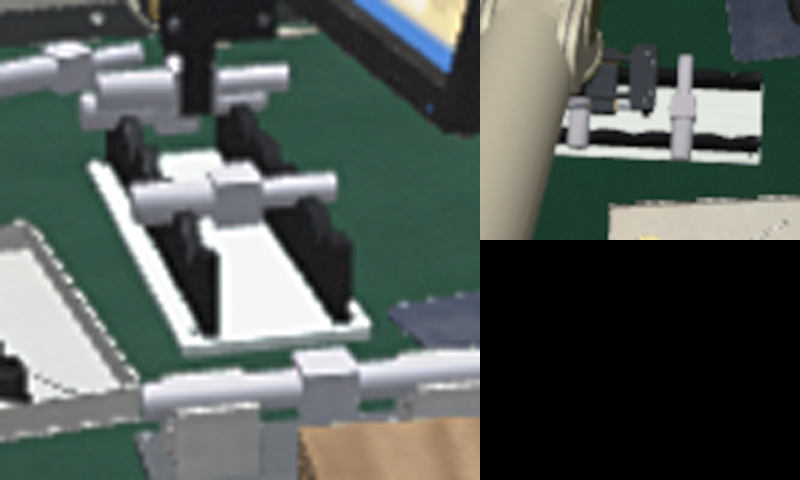

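The held shaft hangs over station 4 with its thick end towards the robot, at (100,90) in the view and left of the finger. I lower it.

{"fn": "apply_moves", "kwargs": {
  "steps": [
    [0,0,0,1,1,10,-1],
    [0,0,0,1,1,18,-1],
    [0,0,0,1,1,24,-1],
    [0,0,0,1,1,28,-1],
    [0,0,0,1,1,30,-1],
    [0,0,0,1,1,32,-1],
    [0,0,0,1,1,33,-1],
    [0,0,0,1,1,33,-1],
    [0,0,0,1,1,33,-1]
  ]
}}

```text
time: 24.77
ee_pos: [0.6065, 0.0813, 0.0481]
eef_rot: [1.0, -0.018, -0.003, -0.001]
ft_force: [-0.9, -4.2, -0.2]
width: 0.0313
grip_force: 50.0
```

{"fn": "apply_moves", "kwargs": {
  "steps": [
    [0,0,0,0,0,1,-1],
    [0,0,0,0,0,1.5,-1],
    [0,0,0,0,0,1.5,-1],
    [0,0,0,0,0,1.5,-1]
  ]
}}

```text
time: 25.1
ee_pos: [0.6066, 0.0813, 0.048]
eef_rot: [1.0, -0.018, -0.003, -0.001]
ft_force: [-6.8, -3.4, 13.9]
width: 0.0316
grip_force: 50.0
```

{"fn": "apply_moves", "kwargs": {
  "steps": [
    [0,0,0,0,0,-1,0.05],
    [0,0,0,0,0,-1,0.05],
    [0,0,0,0,0,-1,0.05],
    [0,0,0,0,0,-1,0.05],
    [0,0,0,0,0,-15,0.05],
    [0,0,0,0,0,-40,0.05],
    [0,0,0,0,0,-80,0.05],
    [0,0,0,0,0,-110,0.3],
    [0,0,0,0,0,-110,0.3]
  ]
}}

```text
time: 25.85
ee_pos: [0.6101, 0.0814, 0.1635]
eef_rot: [1.0, -0.018, 0.001, -0.002]
ft_force: [1.0, -1.0, 1.0]
width: 0.0524
grip_force: 0.0
```

```bash
python3 -c "
from meas import *
c=cam('top');P=cloud(c);print(shaft(c,P,.623,.355,.016))
d=cam('side');P=cloud(d); X,Y,Z=[P[...,i] for i in range(3)];V=d['pixels'].max(-1)
for y in(.142,.0825,-.0375):
  m=(abs(Y-y)<.025)&(Z>.068)&(Z<.084)&(V>130)&(abs(X-.605)<.09); print(y,m.sum(), m.any() and (np.nanmin(P[m],0).round(3),np.nanmax(P[m],0).round(3)))
go(.623,.3553,.15,-86.4); s=r.read_state(); print(s['ee_pos'])
"
```

```text
(np.int32(264), array([583.7, 382.5, 129.3,  33.4]), np.float32(14.8))
0.142 85 (array([0.546, 0.119, 0.068]), array([0.673, 0.156, 0.078]))
0.0825 94 (array([0.546, 0.058, 0.068]), array([0.674, 0.094, 0.078]))
-0.0375 112 (array([ 0.539, -0.057,  0.068]), array([ 0.666, -0.025,  0.078]))
q7 -1.51 shift [   5.5 -273.7    9.2] rot [[-0.003, 0.004, -0.099], [0.006, 0.005, 3.043]]
[0.60775226 0.08199101 0.15831701]
```

```bash
python3 -c "
from meas import *
go(.5837,.3825,.15,-75.2)
c=cam('top');P=cloud(c);print(shaft(c,P,.584,.383,.016)); s=r.read_state(); print(s['time'],s['ee_pos'],s['width'])
"
```

```text
q7 -1.51 shift [ -34.8 -299.4    9.4] rot [[-0.004, 0.003, -0.294], [0.005, 0.005, 2.847]]
(np.int32(265), array([583.7, 382.5, 129.3,  33.4]), np.float32(14.8))
26.0 [0.60694088 0.08210125 0.15686053] 0.05571818983440868
```

{"fn": "apply_moves", "kwargs": {
  "steps": [
    [0,0,-0.294,-35,-299,0,0.4],
    [0,0,-0.294,-35,-299,0,0.4],
    [0,0,-0.294,-35,-299,0,0.4],
    [0,0,-0.294,-35,-299,0,0.4],
    [0,0,-0.294,-35,-299,0,0.4],
    [0,0,-0.294,-35,-299,0,0.4],
    [0,0,-0.294,-35,-299,0,0.4],
    [0,0,-0.294,-35,-299,0,0.4],
    [0,0,-0.294,-35,-299,0,0.4],
    [0,0,-0.294,-35,-299,0,0.4],
    [0,0,-0.294,-35,-299,40,0.4],
    [0,0,-0.294,-35,-299,80,0.4],
    [0,0,-0.294,-35,-299,100,0.4],
    [0,0,-0.294,-35,-299,100,0.4],
    [0,0,-0.294,-35,-299,100,0.4]
  ]
}}

```text
time: 27.25
ee_pos: [0.5821, 0.38, 0.0567]
eef_rot: [0.992, 0.128, -0.004, -0.001]
ft_force: [0.9, -0.3, 0.5]
width: 0.0609
grip_force: 0.0
```

```bash
python3 -c "
from meas import *
go(.5837,.3825,.004,-75.2)
c=cam('top');P=cloud(c); X,Y,Z=[P[...,i] for i in range(3)]; V=c['pixels'].max(-1); s=r.read_state(); print(s['ee_pos'],s['width'])
m=(np.hypot(X-.584,Y-.383)<.09)&(Z<.045)&(Z>.012)&(V>130); print(m.sum(), m.any() and (np.nanmin(P[m],0),np.nanmax(P[m],0)))
# racked ends from above
for n,y in((5,.142),(4,.0825),(2,-.0375)):
  m=(abs(Y-y)<.022)&(Z>.066)&(Z<.09)&(V>130)&(abs(X-.605)<.09)
  if m.any(): print(n,m.sum(),np.nanmin(X[m]).round(4),np.nanmax(X[m]).round(4),np.nanmedian(Y[m]).round(4))
  m&=(Z>.0765); print('boss',m.sum(),m.any() and np.nanmean(P[m],0).round(4))
"
```

```text
q7 -1.64 shift [ 2.5 -1.9 52.7] rot [[-0.002, 0.008, -0.002], [0.012, 0.003, 3.139]]
[0.58310916 0.38085746 0.05844765] 0.06082169733815031
183 (array([0.51889837, 0.35324162, 0.01796537]), array([0.64285024, 0.40287982, 0.03605442]))
5 250 0.5436 0.6702 0.1419
boss 62 [0.6003 0.1428 0.0792]
4 259 0.5415 0.6707 0.0823
boss 69 [0.6009 0.0817 0.0791]
2 247 0.5356 0.6646 -0.0383
boss 73 [ 0.594  -0.0376  0.079 ]
```

{"fn": "apply_moves", "kwargs": {
  "steps": [
    [0,0,0,2,-2,15,0.4],
    [0,0,0,2,-2,32,0.4],
    [0,0,0,2,-2,46,0.4],
    [0,0,0,2,-2,53,0.4],
    [0,0,0,2,-2,53,0.4],
    [0,0,0,2,-2,53,-1],
    [0,0,0,2,-2,53,-1],
    [0,0,0,2,-2,53,-1],
    [0,0,0,2,-2,53,-1],
    [0,0,0,2,-2,53,-1],
    [0,0,0,2,-2,53,-1],
    [0,0,0,2,-2,53,-1],
    [0,0,0,2,-2,53,-1],
    [0,0,0,2,-2,53,-1]
  ]
}}

```text
time: 28.47
ee_pos: [0.5838, 0.3839, 0.0047]
eef_rot: [0.992, 0.128, -0.003, -0.001]
ft_force: [0.6, -3.9, 5.9]
width: 0.0316
grip_force: 50.0
```

```bash
python3 -c "
from meas import *
s=r.read_state(); print(s['ee_pos'],s['width'])
go(.603,.0225,.14,-92.1)
"
```

```text
[0.5838265  0.38392077 0.00472978] 0.03162141619605385
q7 -1.62 shift [ -74.1  354.  -136. ] rot [[-0.002, 0.005, 0.294], [-0.008, -0.003, -2.848]]
```

{"fn": "apply_moves", "kwargs": {
  "steps": [
    [0,0,0,0,0,-20,-1],
    [0,0,0,0,0,-60,-1],
    [0,0,0,0,0,-100,-1],
    [0,0,0,0,0,-138,-1],
    [0,0,0.294,-74,354,-138,-1],
    [0,0,0.294,-74,354,-138,-1],
    [0,0,0.294,-74,354,-138,-1],
    [0,0,0.294,-74,354,-138,-1],
    [0,0,0.294,-74,354,-138,-1],
    [0,0,0.294,-74,354,-138,-1],
    [0,0,0.294,-74,354,-138,-1],
    [0,0,0.294,-74,354,-138,-1],
    [0,0,0.294,-74,354,-138,-1],
    [0,0,0.294,-74,354,-138,-1],
    [0,0,0.294,-74,354,-110,-1],
    [0,0,0.294,-74,354,-90,-1],
    [0,0,0.294,-74,354,-80,-1],
    [0,0,0.294,-74,354,-80,-1],
    [0,0,0.294,-74,354,-80,-1]
  ]
}}

```text
time: 30.05
ee_pos: [0.6024, 0.0237, 0.0833]
eef_rot: [1.0, -0.018, -0.004, -0.001]
ft_force: [-0.2, -0.1, -1.4]
width: 0.0319
grip_force: 50.0
```

```bash
python3 -c "
from meas import *
s=r.read_state(); print(s['ee_pos'],s['width'])
go(.603,.0225,.051,-92.1)
d=cam('side');P=cloud(d); X,Y,Z=[P[...,i] for i in range(3)];V=d['pixels'].max(-1)
m=(abs(Y-.0225)<.03)&(Z>.085)&(Z<.125)&(V>130)&(abs(X-.605)<.09); print(m.sum(), m.any() and (np.nanmin(P[m],0).round(3),np.nanmax(P[m],0).round(3)))
cv2.imwrite('pics/s2.png',cv2.resize(d['pixels'][160:260,240:340],(480,480),interpolation=cv2.INTER_CUBIC)[...,::-1])
"
```

```text
[0.60236416 0.02373201 0.08328481] 0.03186372631326588
q7 -1.37 shift [ 0.9  1.3 32.3] rot [[-0.002, 0.007, 0.001], [-0.011, -0.003, -3.14]]
156 (array([0.536, 0.005, 0.086]), array([0.667, 0.047, 0.118]))
```

View pics/s2.png

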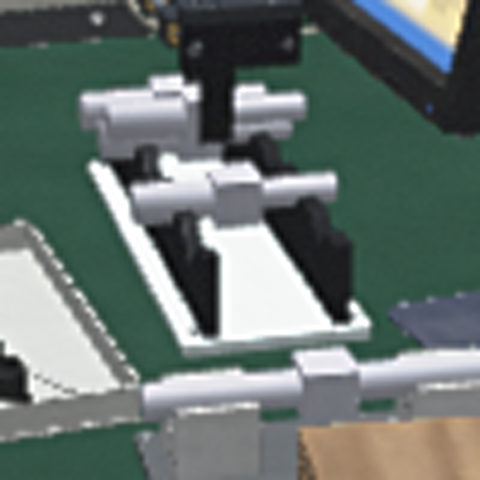

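The shaft hangs over station 3 with its thick end towards the robot, at (100,105). I lower it with a 2 mm correction forward.

{"fn": "apply_moves", "kwargs": {
  "steps": [
    [0,0,0,2,1,10,-1],
    [0,0,0,2,1,18,-1],
    [0,0,0,2,1,24,-1],
    [0,0,0,2,1,28,-1],
    [0,0,0,2,1,30,-1],
    [0,0,0,2,1,32,-1],
    [0,0,0,2,1,34,-1],
    [0,0,0,2,1,34,-1],
    [0,0,0,2,1,34,-1]
  ]
}}

```text
time: 30.85
ee_pos: [0.6046, 0.0212, 0.0499]
eef_rot: [1.0, -0.019, -0.003, -0.001]
ft_force: [-1.8, -2.6, 4.0]
width: 0.0318
grip_force: 50.0
```

{"fn": "apply_moves", "kwargs": {
  "steps": [
    [0,0,0,0,0,0,0.05],
    [0,0,0,0,0,0,0.05],
    [0,0,0,0,0,0,0.05],
    [0,0,0,0,0,0,0.05],
    [0,0,0,0,0,-15,0.05],
    [0,0,0,0,0,-40,0.05],
    [0,0,0,0,0,-80,0.05],
    [0,0,0,0,0,-120,0.05],
    [0,0,0,0,0,-130,0.3],
    [0,0,0,-180,-270,-150,0.3],
    [0,0,0,-180,-270,-150,0.3],
    [0,0,0,-180,-270,-150,0.3],
    [0,0,0,-180,-270,-150,0.3],
    [0,0,0,-180,-270,-150,0.3],
    [0,0,0,-180,-270,-150,0.3],
    [0,0,0,-180,-270,-150,0.3],
    [0,0,0,-180,-270,-150,0.3],
    [0,0,0,-180,-270,-150,0.3]
  ]
}}

```text
time: 32.35
ee_pos: [0.4307, 0.3054, 0.2018]
eef_rot: [1.0, -0.013, -0.004, -0.002]
ft_force: [-0.9, 1.3, 0.4]
width: 0.0565
grip_force: 0.0
```

```bash
python3 -c "
from meas import *
for n in('top','side'):
  c=cam(n);P=cloud(c); X,Y,Z=[P[...,i] for i in range(3)]; V=c['pixels'].max(-1); S=cv2.cvtColor(c['pixels'],cv2.COLOR_RGB2HSV)[...,1]
  for k,y in((5,.142),(4,.082),(3,.022),(2,-.038)):
    m=(abs(Y-y)<.022)&(Z>.066)&(Z<.09)&(V>130)&(abs(X-.605)<.09)
    print(n,k,m.sum(),np.nanmin(X[m]).round(4),np.nanmax(X[m]).round(4),'z90 near/far',np.nanpercentile(Z[m&(X<.57)],90).round(4),np.nanpercentile(Z[m&(X>.64)],90).round(4),'boss',np.nanmean(P[m&(Z>.0765)],0).round(4))
  if n=='top': hullrect(c,(abs(X-.587)<.13)&(abs(Y+.278)<.035)&(Z>.049)&(Z<.075)&(V>110)&(S<50),.0446,'arbor')
  o=c['pixels'][125:265,90:400] if n=='top' else c['pixels'][160:300,190:390]
  cv2.imwrite('pics/f_'+n+'.png',cv2.resize(o,None,fx=2.5,fy=2.5,interpolation=cv2.INTER_CUBIC)[...,::-1])
a=cv2.imread('pics/f_top.png');b=cv2.imread('pics/f_side.png'); b=cv2.resize(b,(343,240)); o=np.zeros((600,800,3),np.uint8); o[:350,:775]=a; o[355:595,:343]=b; cv2.imwrite('pics/f.png',o)
s=r.read_state(); print(s['time'],s['ee_pos'])
"
```

```text
top 5 253 0.5437 0.6701 z90 near/far 0.0763 0.0726 boss [0.5999 0.141  0.0788]
top 4 244 0.5414 0.6701 z90 near/far 0.0769 0.0738 boss [0.5988 0.0824 0.0788]
top 3 248 0.538 0.6644 z90 near/far 0.0766 0.0743 boss [0.592  0.023  0.0791]
top 2 246 0.5364 0.6632 z90 near/far 0.0766 0.0747 boss [ 0.5938 -0.0374  0.0788]
arbor 371 [ 585.3 -276.1] [ 43.2 197.3] 87.5
side 5 109 0.5453 0.6717 z90 near/far 0.0725 0.0701 boss [0.6088 0.1315 0.0773]
side 4 122 0.5446 0.6745 z90 near/far 0.0735 0.0694 boss [0.6122 0.0774 0.0774]
side 3 134 0.5383 0.6661 z90 near/far 0.0734 0.0695 boss [0.6025 0.0167 0.0769]
side 2 144 0.5368 0.6664 z90 near/far 0.0733 0.0701 boss [ 0.6019 -0.044   0.0773]
32.45 [0.43439416 0.29949748 0.20166071]
```

View pics/f.png

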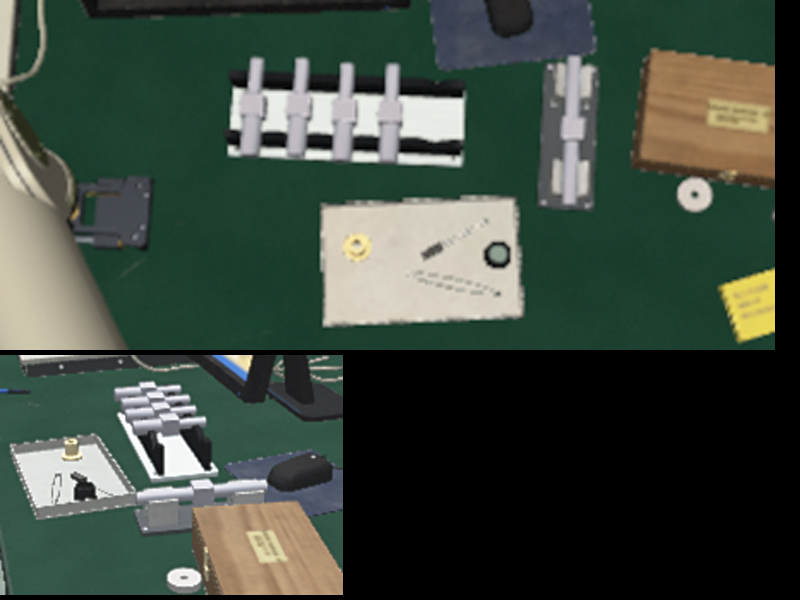

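All four shafts sit parallel and level in stations 5, 4, 3 and 2, at (250-390,105), with the new ones within about 2 mm of centre. The arbor is in both V-blocks, and the bush stands in the tray's left half at (357,247).

```bash
python3 -c "
from bench import r
print(r.close_job())"
```

```text
the job is handed in; nothing more can be done
None
```

The job is finished and handed in at about 32 s: the bush is in the tray, the loose V-block is inside its marks, the arbor lies level and centred in both V-blocks, and both spare shafts are seated in rack stations 3 and 4, within about 2 mm of centre.

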